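Change over the bench supply and pull the flat battery pack

ROBOT

A 6-joint arm with a two-finger parallel gripper is mounted at the origin on a cart in front of the work surface, level with it; the furniture and walls round the work are solid. World frame = base frame: x ahead of the robot, y to its left, z up, the work surface at z = 0. Lengths are in m, angles in rad, forces in N, time in s.
With the tool pointing down it reaches from about 0.35 to 0.775 m from the base axis. Payload 5.5 kg.
Tool frame: the origin (TCP) lies at the very end of the fingers, on their centre line; the grasp point (between the pads) lies 19 mm behind it (grip_point_offset is the distance from the TCP to the grasp point, in m); z points along the fingers, y is the direction in which the jaws open and shut (so a half turn about z gives the same grasp; the last joint's range is limited). The gripper opens to 85 mm and grips with 20 to 120 N. Pads are 22 mm wide; open, the fingers measure 114 mm over their backs; the gripper's body (76 mm by 85 mm) begins 54 mm behind the grasp point. The pads swing forward as they close: fully open they stand 13 mm farther back than shut.
Start: joints at [0.968, 0.313, 0.046, 1.304, 0, 1.431], TCP at [0.257, 0.515, 0.231] pointing down, gripper open.
Joint ranges: [-2.76, 2.76], [-0.86, 1.69], [-1.03, 1.26], [-2.2, 2.34], [-1.47, 1.5], [-3.14, 3.14]. Speed limits (rad/s): [2.57, 2.57, 3.14, 3.14, 3.14, 3.14].

INTERFACE

Orientations are given as a unit quaternion [w, x, y, z].
In Python, from workcell import * gives the robot as it stands.
- The arm moves only by the shell command python3 -m crank 'ROWS' [OPENING] [FORCE]. ROWS is a JSON object of lists of equal length, an entry for each row: "travel": the shift along the tool's x, y, z in units of 40 mm (1.0 is 40 mm), a list of three; "turn": the turn about the tool's z in rad. In form: {"travel": [[x, y, z], ...], "turn": [turn, ...]}. A call has 1 to 5 rows; each row is the pose to reach, as a shift and turn from the pose commanded when the call began, along the tool's axes at that moment; what a row does not reach only later rows make up. A row lasts 1/12 s, in which the tool goes at most 41.7 mm and 7.16 degrees, less where a joint would pass 70% of its speed; a pose out of reach is approached as far as the arm can. A call with a gripper value outside its range is refused whole. OPENING is the finger opening in mm, from 0 to 85.4, set as the call begins (- or left out, the last holds). The fingers move at their own pace and stop on an object; FORCE is the grip in N (left out, the last holds). Time passes only in rows, so rows that repeat a pose let the fingers close. It gives the time, the measured TCP pose, the force and the opening at its end, in the units of the state.
- get_state(): the state, without advancing time (a new reading comes with each control period).
- read_camera(name): name is "side" or "top" or "wrist"; returns a dict with "image" (384x512x3 uint8, red, green, blue), "K" (3x3 intrinsics, pixels), "R" (3x3) and "t" (3): a world point X has camera coordinates R X + t. Camera axes: x right, y down, z forward; pixel columns grow to the right and rows downward; lengths in m; the calibration is good to about 2 mm. The wrist camera is an equidistant fisheye: a pixel r from the principal point sees the ray r / f radians off the axis. A picture is of the moment at which its call begins. There is no depth.
- hand_in(): hands the job in, once; it reports no verdict.
The state is a dict: "clock": time; "joint_pos": joint angles; "qvel": joint speeds; "tau": joint torques, N m; "tcp_pos": TCP position; "orientation": TCP orientation; "wrist_force": force on the tool from outside, world axes, zero at the start; "ft_torque": the same for the moment, N m; "finger_gap": finger opening in m.
Only numpy, scipy, OpenCV 4.12 (cv2) and the standard library are available. Lean on these libraries where they do the work, as an engineer would, in place of code of your own. Each camera call takes 0.05 s, during which the arm holds its last target. There are 200 camera calls.

TASK

The left battery pack of the bench supply box is flat. Swing the selector lever from the left pack to its upright off position, let it rest there for a full second, then swing it all the way over to the right pack; only then draw the left pack out through the side opening of its roofed bay and lay it, not drop it, flat and right way up inside the rim of the charging tray. Leave the right pack in its bay.

Things in the scene. Friction and masses are not known exactly. Their poses are not given: they have to be found in the camera images.
- supply_box: Grey metal box fixed to the bench, 64 (x) x 190 (y) x 54 mm high, roofed, with one bay at each end, open only at its left (+y) and right (-y) end faces. Each bay is 48 wide, 43 high and 70 mm deep over a floor 3 mm thick. Origin: centre of its underside on the bench; +y points to its left end as the robot sees it. The selector lever stands on the middle of the roof.
- selector (a joint): Angle of the selector lever (rad) about the box's x axis; pivot 62 mm above the box's origin. Negative (stop -0.6): leaning to +y, left pack in use; 0: upright, off; positive (stop +0.6): leaning to -y, right pack in use. No spring; light friction (about 1 N at the grip) keeps it where it is left. Off: within 0.12 of 0; right: above 0.45.
- selector_grip (a point): Middle of the lever's orange grip, 58 mm from the pivot: a block 16 mm (along the box's x) x 20 mm (along the swing) x 34 mm (along the lever). Its end stands up to 137 mm above the bench: carry the pack over or round it. Pinched across its 16 mm, it may lag up to 10 mm behind the fingers; push on until it meets its stop.
- left_pack: Loose battery pack, about 0.25 kg, 44 wide (x) x 110 long (y) x 40 mm high, in the left bay, about 2 mm clear each side and 3 above. Grey; its outer 36 mm (y = +19 to +55 mm) are a white grip 38 mm wide (z = 1 to 39 mm) that sticks out about 43 mm from the box. Origin: centre of its underside; +y points out of the bay. Clear once drawn out about 70 mm; then a 3 mm step down to the bench.
- right_pack: The same pack in the right bay, its +y pointing out to the right. It stays there. Behind the supply box stand an open wooden parts box 252 mm high (x above 0.74, y -0.11 to 0.16 in the robot's base frame) and a wooden locomotive 120 mm high (x above 0.71, y 0.23 to 0.32).
- charge_tray: Flat black tray with a low blue rim, fixed to the bench: outer 110 (x) x 176 (y) mm, rim 10 mm high and 5 thick, inside 100 x 166 mm, floor 4 mm above the bench. Origin: centre of its underside. The pack fits lengthwise along the tray's y, either end first. Nearby stands a green bench vice 112 mm high (x 0.23 to 0.53, y -0.24 to -0.04 in the robot's base frame).
There are look-alikes about, which are no part of the job. Leave any orange look-alike of the left_pack alone.

How it is judged:
By the outcome, as a careful person would: the job done as asked, in the order asked, and still so for the second after the job is handed in, with the robot touching nothing.
It also fails if it takes over 61 s, if anything falls off the work surface, if the arm or the gripper's body presses on something with over 40 N, if the wrist force passes 120 N, or if a joint passes its speed limit or range.

## Working session

There is one attempt and no reset: what is moved stays moved. The work goes in short steps, Python scripts to look and compute and a shell command to move; the robot and the scene stay as the last step left them, time stands still between calls to the robot, and variables do not carry over. Pictures are saved under pics/ and viewed, about 8 in all and at most 12, crops included, and the job is handed in when it is done.

```bash
mkdir -p pics; ls
python3 - <<'E'
from workcell import *
import cv2
s=get_state(); print(s)
for n in("top","side"):
    c=read_camera(n); cv2.imwrite(f"pics/{n}0.png",c["image"][:,:,::-1]); print(n,c["K"],c["R"],c["t"])
E
```

```text
pics
{'clock': 0.0, 'joint_pos': array([ 9.68391893e-01,  3.13970769e-01,  4.49703371e-02,  1.30356074e+00,
       -8.28117955e-06,  1.43118957e+00]), 'qvel': array([-0.00091577,  0.00168391, -0.00023819, -0.00044482, -0.00120456,
       -0.00051032]), 'tau': array([ 6.46738999e-05, -4.80624318e+01,  2.98532653e+01,  1.92243420e-02,
       -2.70103501e-04, -2.34168772e-05]), 'tcp_pos': array([0.25643976, 0.51409214, 0.23042217]), 'orientation': array([-3.16065130e-04,  2.29339208e-01,  9.73346161e-01, -8.23884618e-04]), 'wrist_force': array([0.58787452, 0.01216023, 0.01770381]), 'ft_torque': array([ 0.00598463,  0.04689241, -0.00873367]), 'finger_gap': 0.08522094620895929}
top [[433.50121686   0.         259.13408124]
 [  0.         433.50121686 192.95222337]
 [  0.           0.           1.        ]] [[ 0.00319761 -0.99996192  0.00811965]
 [-0.98687593 -0.00446648 -0.16141856]
 [ 0.16144868 -0.00749694 -0.98685263]] [-0.09140008  0.55151815  1.02020516]
side [[423.14661501   0.         257.94968321]
 [  0.         423.14661501 189.98702195]
 [  0.           0.           1.        ]] [[ 0.90505943 -0.42494071  0.01711186]
 [-0.22818625 -0.51916948 -0.82364682]
 [ 0.35888502  0.74154463 -0.56684486]] [-0.54342367  0.17090325  0.89469609]
```

View pics/top0.png

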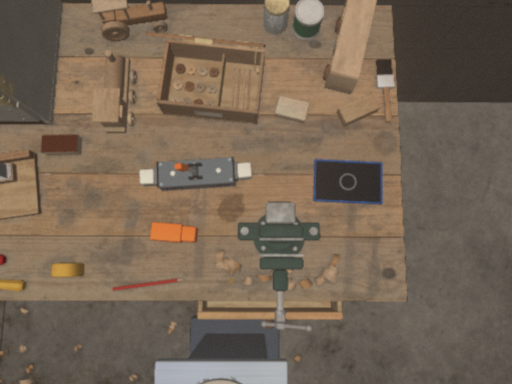

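View pics/side0.png

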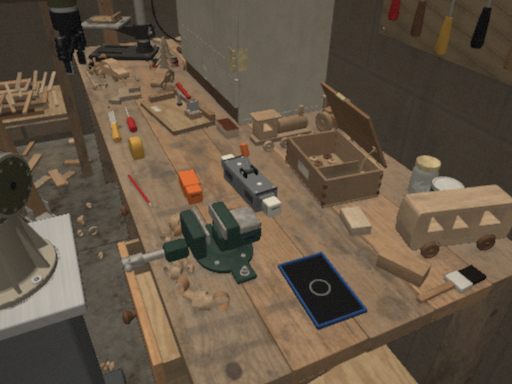

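```bash
cat > h.py <<'E'
import numpy as np, cv2
from workcell import *
def ray(c,uv,z):
    K,R,t=c["K"],np.array(c["R"]),np.array(c["t"])
    uv=np.atleast_2d(uv).astype(float)
    x=(uv[:,0]-K[0][2])/K[0][0]; y=(uv[:,1]-K[1][2])/K[1][1]
    d=np.stack([x,y,np.ones_like(x)],1)@R; o=-R.T@t
    return o+d*((z-o[2])/d[:,2])[:,None]
def blobs(mask,amin=20):
    n,l,s,c=cv2.connectedComponentsWithStats(mask.astype(np.uint8))
    return [(l==i,s[i],c[i]) for i in range(1,n) if s[i,4]>=amin]
def rect(c,m,z):
    cs,_=cv2.findContours(m.astype(np.uint8),cv2.RETR_EXTERNAL,cv2.CHAIN_APPROX_NONE)
    p=ray(c,max(cs,key=len)[:,0],z)[:,:2].astype(np.float32)
    return cv2.minAreaRect(p)
E
python3 - <<'E'
from h import *
c=read_camera("top"); im=c["image"]; hsv=cv2.cvtColor(im,cv2.COLOR_RGB2HSV); H,S,V=cv2.split(hsv)
for nm,m,z in [("white",(S<70)&(V>150),.042),("blue",(H>100)&(H<130)&(S>120)&(V>50),.01),("orange",(H<14)&(S>190)&(V>150),.115)]:
    for b,s,ce in blobs(m):
        if s[1]>60 and s[1]<260: print(nm,s,ce.round(1),rect(c,b,z))
roi=(H>90)&(H<120)&(S>20)&(S<130)&(V>45); roi[:150]=0;roi[195:]=0;roi[:,:150]=0;roi[:,242:]=0
for b,s,ce in blobs(roi,100): print("box",s,ce,rect(c,b,.054))
cv2.imwrite("pics/crop.png",cv2.resize(im[140:210,130:260,::-1],None,fx=6,fy=6,interpolation=cv2.INTER_CUBIC))
E
```

```text
white [377  74  18  13 205] [385.5  80.5] ((0.8479597568511963, -0.4140126407146454), (0.03277435153722763, 0.04386721923947334), 4.0834431648254395)
white [276  99  30  21 367] [289.3 109.4] ((0.7721405029296875, -0.17003606259822845), (0.07530564069747925, 0.046087510883808136), 78.53224182128906)
white [237 162  15  16 212] [243.9 169.3] ((0.6113961935043335, -0.05148220807313919), (0.038143184036016464, 0.034805964678525925), 0.6552689671516418)
white [  7 164   4  14  29] [  8.3 170.6] ((0.6063829064369202, 0.5311392545700073), (0.03330539911985397, 0.005897315684705973), 11.582098960876465)
white [139 169  15  15 219] [146.1 175.9] ((0.5936882495880127, 0.19095847010612488), (0.03649307042360306, 0.03463872894644737), 2.4420888423919678)
white [216 168   5   5  22] [217.9 169.9] ((0.6097295880317688, 0.013098534196615219), (0.010254669934511185, 0.009937843307852745), 1.0175318717956543)
white [170 171   5   5  22] [172.1 172.9] ((0.601544201374054, 0.1269315779209137), (0.010279486887156963, 0.00990169495344162), 1.996135950088501)
white [267 204  21  18 200] [277.7 214. ] ((0.5041704177856445, -0.13327254354953766), (0.041865941137075424, 0.049278222024440765), 0.2287488728761673)
white [241 228   7   6  30] [244.  230.3] ((0.46038317680358887, -0.05342025309801102), (0.012056984007358551, 0.013709457591176033), 45.38425827026367)
white [292 254  12   3  20] [298.9 254.9] ((0.4012603461742401, -0.18228080868721008), (0.0047734868712723255, 0.026573479175567627), 0.19350333511829376)
```

View pics/crop.png

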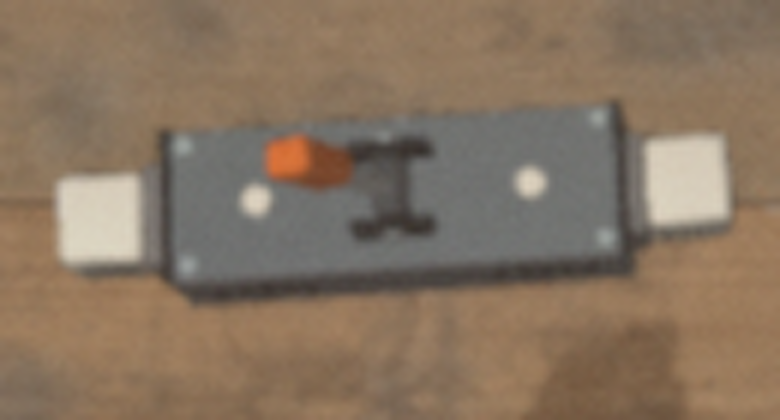

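Run:
```python
from h import *
c=read_camera("top"); im=c["image"]; hsv=cv2.cvtColor(im,cv2.COLOR_RGB2HSV); H,S,V=cv2.split(hsv)
f=lambda u,v:(130.+(u+.5)/6-.5,140.+(v+.5)/6-.5)
P=ray(c,[f(184,147),f(187,265),f(598,118),f(606,238)],.054); print(P,P.mean(0))
D=ray(c,[f(256,201),f(530,182)],.054);d=D[0]-D[1];print(D.mean(0),"yaw",np.arctan2(-d[0],d[1]))
d=P[0]+P[1]-P[2]-P[3];print("yaw",np.arctan2(-d[0],d[1]))
W=ray(c,[(146.1,175.9),(243.9,169.3)],.042);d=W[0]-W[1];print("white",W,W.mean(0),np.arctan2(-d[0],d[1]))
print(hsv[175:190:3,382],hsv[167,180])
m=(H>100)&(H<130)&(S>110)&(V>30); m[:150]=0;m[215:]=0;m[:,:305]=0
for b,s,ce in blobs(m,30): print(s,rect(c,b,.01))
m=(H<12)&(S>150)&(V>120)
for b,s,ce in blobs(m,10): print("or",s,ce,ray(c,ce,.115))
```

```text
[[ 0.62126027  0.15420528  0.054     ]
 [ 0.57209727  0.15102239  0.054     ]
 [ 0.63433754 -0.01521017  0.054     ]
 [ 0.58410085 -0.01919249  0.054     ]] [0.60294898 0.06770625 0.054     ]
[0.60305761 0.06808513 0.054     ] yaw 0.07585611589640504
yaw 0.07371372054896753
white [[ 0.59389714  0.19068385  0.042     ]
 [ 0.61180894 -0.05122456  0.042     ]] [0.60285304 0.06972964 0.042     ] 0.07390883997047737
[[129  39 105]
 [153  25 111]
 [143  30 110]
 [143  31 108]
 [143  28 109]] [ 11 181 194]
[340 178  42  26  77] ((0.5448643565177917, -0.3604247272014618), (0.05442022159695625, 0.12240228056907654), 28.281864166259766)
or [175 163  10   7  55] [178.98181818 166.14545455] [[0.60246805 0.09696132 0.115     ]]
or [153 222   8   4  15] [156.6        222.86666667] [[0.47075345 0.14322867 0.115     ]]
or [162 223  35  19 169] [182.34319527 229.28402367] [[0.45645263 0.08455522 0.115     ]]
or [186 240   9   2  10] [189.6 240.9] [[0.43038453 0.0674153  0.115     ]]
or [  0 256   2   9  17] [  0.47058824 259.76470588] [[0.38704568 0.48692145 0.115     ]]
or [113 279  63  11 136] [143.72058824 284.30147059] [[0.33441993 0.16605287 0.115     ]]
```

```bash
cat >> h.py <<'E'
from scipy.spatial.transform import Rotation as Ro
def go(p,yaw):  # yaw: world angle of tool y axis (mod pi)
    s=get_state(); q=s["orientation"]; M=Ro.from_quat([q[1],q[2],q[3],q[0]]).as_matrix()
    d=M.T@(np.array(p)-s["tcp_pos"])/.04
    a=np.arctan2(M[1,1],M[0,1]); t=(a-yaw+np.pi/2)%np.pi-np.pi/2
    print("clk",round(s["clock"],2),"tcp",s["tcp_pos"].round(4),"j",s["joint_pos"].round(2),"travel",d.round(3),"turn",t.round(3),"F",np.round(s["wrist_force"],1),"gap",round(s["finger_gap"],4))
E
python3 - <<'E'
from h import *
c=read_camera("top"); im=c["image"]; V=im.max(2)
m=V<75; m[:150]=0;m[212:]=0;m[:,:300]=0
for b,s,ce in blobs(cv2.morphologyEx(m.astype(np.uint8),cv2.MORPH_CLOSE,np.ones((5,5))),400): print(s,ce,rect(c,b,.006))
h=cv2.cvtColor(im,cv2.COLOR_RGB2HSV); print(h[182,308:322],h[182,376:388])
go([.6005,.1006,.18],.075)
E
```

```text
[ 316  162   64   40 2397] [347.65289946 181.22486441] ((0.5902596712112427, -0.31578493118286133), (0.16250720620155334, 0.0981934443116188), 87.62178039550781)
[[ 14 100 155]
 [ 14 104 157]
 [ 15 101 156]
 [ 14 101 154]
 [ 14  99 144]
 [  4  49 120]
 [113  85 111]
 [114 103 106]
 [150  28  55]
 [ 13  40  58]
 [ 13  59  61]
 [  5  48  58]
 [  9  46  56]
 [ 12  59  56]] [[ 11  38  53]
 [ 15  38  54]
 [  0  47  49]
 [130  29  52]
 [112 102  90]
 [111 117 116]
 [136  31 106]
 [ 14  84 133]
 [ 14  92 133]
 [ 15  93 129]
 [ 14  89 126]
 [ 14  90 128]]
clk 0.25 tcp [0.2566 0.5144 0.2309] j [0.97 0.31 0.05 1.3  0.   1.43] travel [-12.312  -5.417   1.274] turn 1.033 F [-0.3 -0.2  0.2] gap 0.0852
```

```bash
python3 -m crank '{"travel":[[-0.8,-0.35,0],[-1.7,-0.75,0],[-2.6,-1.15,0],[-3.5,-1.55,0],[-4.4,-1.95,0]],"turn":[0.1,0.22,0.34,0.46,0.58]}' 40 30; python3 -c "
from h import *
go([.6005,.1006,.18],.075)"
```

```text
clock: 0.67
tcp_pos: [0.38, 0.3648, 0.2313]
orientation: [0.0, 0.5, 0.866, 0.0]
wrist_force: [1.4, 1.8, -0.3]
finger_gap: 0.0403
clk 0.67 tcp [0.38   0.3648 0.2313] j [ 0.61  0.22 -0.08  1.27  0.    1.66] travel [-8.475  1.476  1.282] turn 0.448 F [ 1.4  1.8 -0.3] gap 0.0403
```

```bash
python3 -m crank '{"travel":[[-1,0.17,0.1],[-2,0.34,0.2],[-3,0.52,0.3],[-4,0.7,0.4],[-5,0.87,0.5]],"turn":[0.1,0.2,0.3,0.4,0.45]}'; python3 -c "
from h import *
go([.6005,.1006,.18],.075)"
```

```text
clock: 1.08
tcp_pos: [0.5112, 0.2092, 0.2112]
orientation: [0.0, 0.681, 0.733, 0.0]
wrist_force: [0.9, 0.8, 0.2]
finger_gap: 0.0402
clk 1.08 tcp [0.5112 0.2092 0.2112] j [ 0.24  0.28 -0.06  1.24  0.    1.74] travel [-2.872  2.027  0.781] turn -0.002 F [0.9 0.8 0.2] gap 0.0402
```

```bash
python3 -m crank '{"travel":[[-0.75,0.55,0.2],[-1.5,1.1,0.4],[-2.25,1.6,0.6],[-2.87,2.03,0.8],[-2.87,2.03,0.8]],"turn":[0,0,0,0,0]}'
python3 - <<'E'
from h import *
go([.6005,.1006,.091],.075)
a=read_camera("wrist");s=read_camera("side")
print(a["K"],a["R"],a["t"])
w=cv2.resize(a["image"],(480,360)); t=cv2.resize(s["image"][120:240,200:320],(360,360),interpolation=cv2.INTER_CUBIC)
cv2.imwrite("pics/w1.png",np.hstack([w,t])[:,:,::-1])
E
```

```text
clock: 1.5
tcp_pos: [0.6027, 0.098, 0.1769]
orientation: [0.0, 0.681, 0.732, -0.001]
wrist_force: [0.3, 0.4, 0.1]
finger_gap: 0.0398
clk 1.5 tcp [0.6027 0.098  0.1769] j [ 0.03  0.4   0.04  1.21 -0.    1.53] travel [ 0.072 -0.05   2.146] turn -0.003 F [0.3 0.4 0.1] gap 0.0398
[[297.31863964   0.         257.09709527]
 [  0.         297.31863964 197.91038376]
 [  0.           0.           1.        ]] [[ 9.97436975e-01  7.15457353e-02 -8.29848147e-04]
 [ 6.86039454e-02 -9.53001992e-01  2.95094393e-01]
 [ 2.03218984e-02 -2.94394990e-01 -9.55467744e-01]] [-0.60931815  0.02842764  0.34464519]
```

View pics/w1.png

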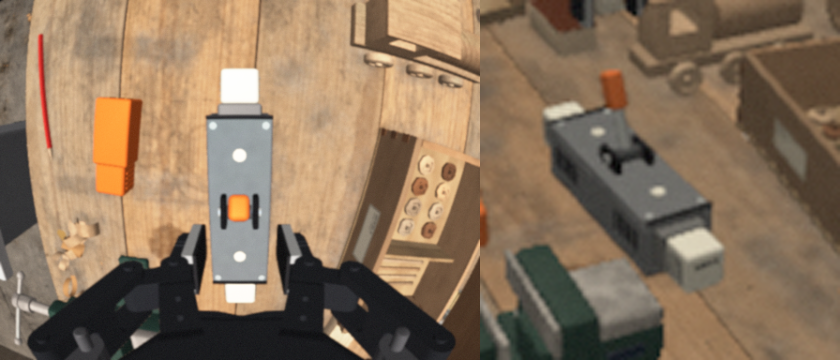

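```bash
cat >> h.py <<'E'
def fray(c,uv,z):
    K=c["K"]; q=(np.array(uv,float)-[K[0][2],K[1][2]])/K[0][0]; r=np.hypot(*q)+1e-9
    d=np.array([*(q/r*np.sin(r)),np.cos(r)]); R=np.array(c["R"]); o=-R.T@c["t"]; d=R.T@d
    return o+d*(z-o[2])/d[2]
def orange(c,amax=5000):
    h=cv2.cvtColor(c["image"],cv2.COLOR_RGB2HSV)
    return [(s,ce) for b,s,ce in blobs((h[...,0]<14)&(h[...,1]>170)&(h[...,2]>110),12)]
E
python3 - <<'E'
from h import *
c=read_camera("wrist")
for s,ce in orange(c):
    print(s,ce,fray(c,ce,.12))
c=read_camera("side")
for s,ce in orange(c): print(s,ce)
go([.6005,.1006,.091],.075)
E
```

```text
[ 44  39  13 121 498] [48.63654618 98.66465863] [0.4284214  0.18371878 0.12      ]
[ 105  107   49  105 1382] [140.14182344 157.12373372] [0.51369151 0.13810505 0.12      ]
[247 213  22  27 146] [258.19863014 225.40410959] [0.60270997 0.09274297 0.12      ]
[177  83  13  15  51] [182.54901961  89.94117647]
[127 118   9  11  63] [130.84126984 123.        ]
[241 144   8  12  72] [244.23611111 149.47222222]
[178 170  24  34 530] [190.13773585 185.66981132]
[129 175  20  27  59] [138.40677966 188.55932203]
clk 1.7 tcp [0.5995 0.1034 0.1794] j [0.04 0.4  0.04 1.21 0.   1.53] travel [-0.073  0.021  2.209] turn 0.003 F [-0.   0.2  0.3] gap 0.0399
```

```bash
python3 -m crank '{"travel":[[0,0.03,0.8],[-0.03,0.03,1.6],[-0.03,0.03,2.2],[-0.03,0.03,2.2],[-0.03,0.03,2.2]],"turn":[0,0,0,0,0]}'; python3 -c "
from h import *
go([.6005,.1006,.091],.075);s=read_camera('side');cv2.imwrite('pics/s2.png',cv2.resize(s['image'][90:210,180:300,::-1],(600,600),interpolation=cv2.INTER_CUBIC))"
```

```text
clock: 2.12
tcp_pos: [0.5997, 0.103, 0.091]
orientation: [-0.001, 0.678, 0.735, -0.001]
wrist_force: [-0.6, 0.6, 0.1]
finger_gap: 0.0404
clk 2.12 tcp [0.5997 0.103  0.091 ] j [ 0.04  0.45 -0.1   1.02  0.    1.53] travel [-0.062  0.015 -0.   ] turn 0.005 F [-0.6  0.6  0.1] gap 0.0404
```

View pics/s2.png

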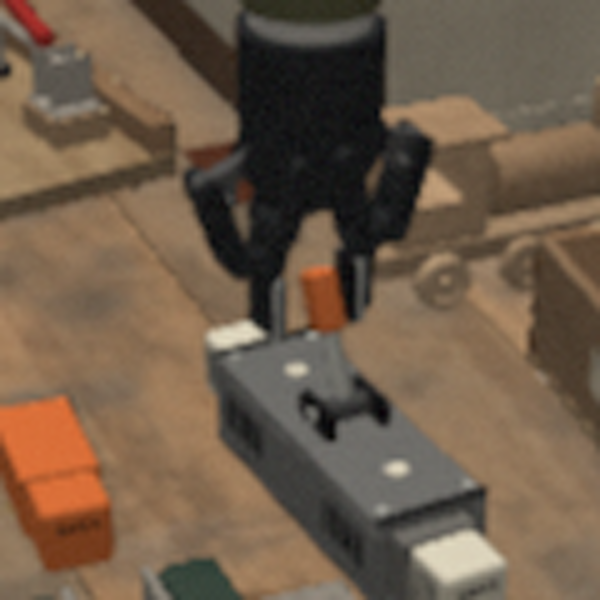

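```bash
python3 -m crank '{"travel":[[0,0,0],[0,0,0],[0,0,0],[0,0,0],[0,0,0]],"turn":[0,0,0,0,0]}' 0 30; python3 -m crank '{"travel":[[-0.2,0,-0.1],[-0.4,0,-0.17],[-0.6,0,-0.22],[-0.75,0,-0.25],[-0.87,0,-0.25]],"turn":[0,0,0,0,0]}';python3 -m crank '{"travel":[[0,0,0],[0,0,0]],"turn":[0,0]}'
python3 - <<'E'
from h import *
go([.603,.068,.101],.075)
c=read_camera("side"); cv2.imwrite('pics/s3.png',cv2.resize(c['image'][100:200,190:290,::-1],(500,500),interpolation=cv2.INTER_CUBIC))
def proj(p):
    q=c["R"]@np.array(p)+c["t"]; return (c["K"]@q/q[2])[:2]
for a in(-.6,-.2,-.1,0,.1,.2,.6):
    y=.058*np.sin(-a); print(a,proj([.603-.075*y,.068+.997*y,.062+.058*np.cos(a)]).round(1))
for s,ce in orange(c): print(s,ce.round(1))
E
```

```text
clock: 2.58
tcp_pos: [0.6007, 0.1025, 0.0938]
orientation: [-0.0, 0.679, 0.734, 0.0]
wrist_force: [-5.7, 1.2, 6.8]
finger_gap: 0.0159
clock: 3.0
tcp_pos: [0.603, 0.0687, 0.1027]
orientation: [-0.002, 0.679, 0.734, 0.001]
wrist_force: [-5.5, 5.8, 1.8]
finger_gap: 0.0154
clock: 3.17
tcp_pos: [0.6031, 0.068, 0.1027]
orientation: [-0.001, 0.679, 0.734, 0.001]
wrist_force: [-5.5, 2.2, 0.8]
finger_gap: 0.0156
clk 3.17 tcp [0.6031 0.068  0.1027] j [-0.02  0.44 -0.09  1.04  0.    1.47] travel [-0.    -0.002  0.042] turn 0.003 F [-5.5  2.2  0.8] gap 0.0156
-0.6 [242.6 148.9]
-0.2 [246.4 149.4]
-0.1 [247.4 150.1]
0 [248.5 151. ]
0.1 [249.5 152. ]
0.2 [250.6 153.3]
0.6 [254.6 160.1]
[177  83  13  15  51] [182.5  89.9]
[127 118   9  11  65] [130.7 122.9]
[248 146   6  13  57] [250.4 151.7]
[178 170  24  34 534] [190.1 185.6]
[128 175  21  27  61] [138.2 188.3]
```

View pics/s3.png

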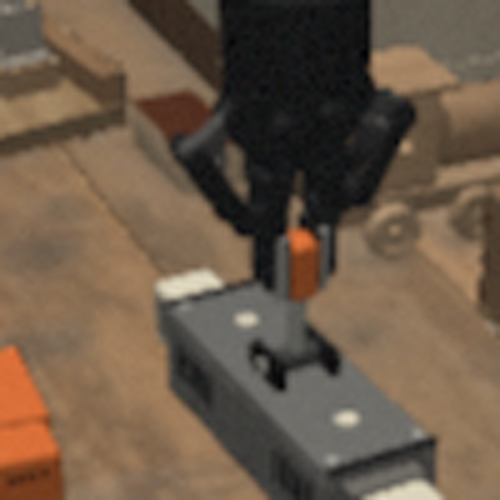

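```bash
python3 -m crank '{"travel":[[0,0,0],[0,0,0],[0,0,0],[0,0,-0.7],[0,0,-1.5]],"turn":[0,0,0,0,0]}' 45
cat >> h.py <<'E'
def fproj(c,p):
    q=c["R"]@np.array(p)+c["t"]; n=np.hypot(q[0],q[1]); r=np.arctan2(n,q[2])*c["K"][0][0]
    return np.array([c["K"][0][2]+r*q[0]/n,c["K"][1][2]+r*q[1]/n])
def lever(a,off,l,x=0):  # off along swing(+y side), l along lever
    y=-np.sin(a)*l+np.cos(a)*off; z=.062+np.cos(a)*l+np.sin(a)*off
    return [.603-.075*y+.997*x,.068+.997*y+.075*x,z]
E
python3 - <<'E'
from h import *
c=read_camera("wrist")
c0=dict(K=c["K"],R=np.array([[9.97436975e-01,7.15457353e-02,-8.29848147e-04],[6.86039454e-02,-9.53001992e-01,2.95094393e-01],[2.03218984e-02,-2.94394990e-01,-9.55467744e-01]]),t=np.array([-0.60931815,0.02842764,0.34464519]))
def rows(c,a): return [round(fproj(c,lever(a,o,l))[1],1) for o,l in((-.01,.075),(.01,.075),(.01,.041))]
print("init rows213-239; -0.6:",rows(c0,-.6))
for s,ce in orange(c): print(s,ce.round(1))
for a in(-.2,-.1,0,.1,.2): print(a,rows(c,a),fproj(c,lever(a,0,.058))[0])
go([.603,.068,.101],.075)
cv2.imwrite('pics/w4.png',cv2.resize(c['image'][150:350,150:360,::-1],(630,600),interpolation=cv2.INTER_CUBIC))
E
```

```text
clock: 3.63
tcp_pos: [0.6025, 0.0669, 0.1598]
orientation: [-0.002, 0.679, 0.734, -0.002]
wrist_force: [-0.1, -0.3, -0.6]
finger_gap: 0.0447
init rows213-239; -0.6: [np.float64(213.5), np.float64(185.9), np.float64(199.9)]
[ 37  11  10 122 536] [40.3 70.7]
[  92   73   57  112 1639] [132.9 128.8]
[ 94 163   1  14  14] [ 94.  169.5]
[247 211  24  43 500] [258.5 225.4]
-0.2 [np.float64(224.7), np.float64(191.5), np.float64(187.9)] 256.4721311985903
-0.1 [np.float64(236.2), np.float64(204.3), np.float64(193.8)] 256.45088906539706
0 [np.float64(246.7), np.float64(216.8), np.float64(199.8)] 256.4361891695068
0.1 [np.float64(256.2), np.float64(228.8), np.float64(205.7)] 256.42811624896893
0.2 [np.float64(264.3), np.float64(240.0), np.float64(211.5)] 256.42654451612094
clk 3.68 tcp [0.6068 0.0669 0.1687] j [-0.02  0.4   0.01  1.18 -0.    1.47] travel [ 0.037 -0.107  1.692] turn 0.003 F [2.7 0.1 5.7] gap 0.045
```

View pics/w4.png

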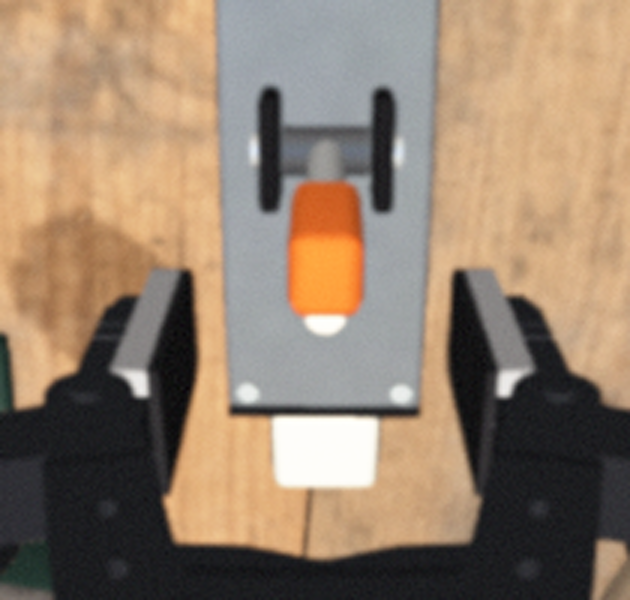

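```bash
python3 -m crank '{"travel":[[0,0,0],[0,0,0],[0,0,0],[0,0,0],[0,0,0]],"turn":[0,0,0,0,0]}'
python3 - <<'E'
from h import *
c=read_camera("wrist")
go([.603,.068,.101],.075)
def bx(x,y,z): return [.603-.075*y+.997*x,.068+.997*y+.075*x,z]
print("cam",-c["R"].T@c["t"])
print("end edge",fproj(c,bx(0,-.095,.054)),"axle",fproj(c,bx(0,0,.062)),"dots",fproj(c,bx(0,.057,.054)),"rightpackend",fproj(c,bx(0,-.138,.042)))
for s,ce in orange(c): print(s,ce.round(1))
h=c["image"].astype(int); print("col230 gray vals", [(r,h[r,240].tolist()) for r in range(278,300,2)])
W=blobs((h.min(2)>185),20); print([(s.tolist(),ce.round(1)) for b,s,ce in W])
for a in(-.1,0,.1,.2): print(a,[round(fproj(c,lever(a,o,l))[1],1) for o,l in((-.01,.075),(.01,.075),(.01,.041))])
cv2.imwrite('pics/w5.png',c['image'][:,:,::-1])
E
```

```text
clock: 4.1
tcp_pos: [0.6034, 0.067, 0.1601]
orientation: [-0.001, 0.679, 0.734, -0.001]
wrist_force: [0.4, -0.3, 0.1]
finger_gap: 0.0451
clk 4.15 tcp [0.6035 0.067  0.1602] j [-0.02  0.4   0.    1.17  0.    1.47] travel [ 0.025 -0.007  1.48 ] turn 0.003 F [ 0.8  0.3 -0. ] gap 0.0452
cam [0.59923371 0.14085059 0.30377392]
end edge [255.54015488 285.34967913] axle [255.49298022 196.48176413] dots [255.63314563 128.32788236] rightpackend [255.62704222 311.01714361]
[ 36  11  10 123 538] [39.3 71.2]
[  91   72   57  113 1665] [131.3 128.9]
[245 211  24  43 508] [257.1 225.3]
col230 gray vals [(278, [160, 164, 164]), (280, [162, 164, 166]), (282, [161, 165, 166]), (284, [138, 141, 143]), (286, [46, 46, 49]), (288, [143, 133, 122]), (290, [245, 241, 230]), (292, [244, 239, 229]), (294, [245, 240, 231]), (296, [242, 235, 224]), (298, [240, 235, 221])]
[([414, 28, 10, 6, 28], array([418. ,  31.1])), ([237, 37, 43, 38, 1594], array([257.8,  55.9])), ([236, 78, 21, 7, 108], array([244.6,  81.4])), ([223, 94, 9, 9, 69], array([227.,  98.])), ([284, 94, 9, 10, 73], array([288.1,  98.5])), ([249,
[... 302 characters left out ...]
 array([230.9, 280.4])), ([279, 278, 7, 6, 38], array([282. , 280.5])), ([6, 280, 3, 21, 43], array([  7.1, 290.3])), ([240, 289, 35, 23, 783], array([256.7, 299.9])), ([7, 313, 9, 7, 39], array([ 11.9, 315.9])), ([19, 315, 19, 11, 97], array([ 28.1, 319.7])), ([4, 318, 3, 34, 73], array([  4.7, 333.8])), ([355, 345, 25, 26, 346], array([367.3, 358.2])), ([134, 354, 29, 20, 246], array([144.7, 362.7])), ([481, 376, 7, 8, 33], array([484.7, 380.6]))]
-0.1 [np.float64(236.0), np.float64(204.2), np.float64(193.7)]
0 [np.float64(246.6), np.float64(216.7), np.float64(199.7)]
0.1 [np.float64(256.0), np.float64(228.6), np.float64(205.6)]
0.2 [np.float64(264.2), np.float64(239.8), np.float64(211.3)]
```

View pics/w5.png

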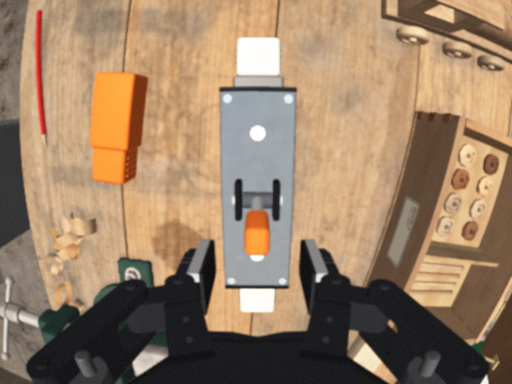

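```bash
python3 -m crank '{"travel":[[-0.08,0,0.7],[-0.08,0,1.4],[-0.08,0,1.45],[-0.08,0,1.45]],"turn":[0,0,0,0]}'; python3 -m crank '{"travel":[[0,0,0],[0,0,0],[0,0,0],[0,0,0],[0,0,0]],"turn":[0,0,0,0,0]}' 0 30;python3 -m crank '{"travel":[[0.05,0,0],[0.1,0,0],[0.1,0,0],[0.1,0,0]],"turn":[0,0,0,0]}';python3 -m crank '{"travel":[[0,0,0],[0,0,0],[0,0,0],[0,0,-0.8],[0,0,-1.5]],"turn":[0,0,0,0,0]}' 45;python3 -m crank '{"travel":[[0,0,0],[0,0,0],[0,0,0],[0,0,0],[0,0,0]],"turn":[0,0,0,0,0]}'
python3 - <<'E'
from h import *
c=read_camera("wrist")
go([.603,.068,.101],.075)
def bx(x,y,z): return [.603-.075*y+.997*x,.068+.997*y+.075*x,z]
print("edges",fproj(c,bx(0,-.095,.054)),fproj(c,bx(0,.095,.054)),"axle",fproj(c,bx(0,0,.062)))
for s,ce in orange(c): print(s,ce.round(1))
im=c["image"]; h=cv2.cvtColor(im,cv2.COLOR_RGB2HSV)
print("V down orange col:",[(r,im[r,257].tolist()) for r in range(200,264,3)])
print("ends",[(r,int(im[r,232].max())) for r in list(range(80,96,2))+list(range(276,294,2))])
for a in(-.1,-.05,0,.05,.1): print(a,[round(fproj(c,lever(a,o,l))[1],1) for o,l in((-.01,.075),(.01,.075),(.01,.041))])
E
```

```text
clock: 4.48
tcp_pos: [0.6023, 0.0639, 0.1012]
orientation: [-0.002, 0.679, 0.734, -0.002]
wrist_force: [0.5, 0.5, 0.8]
finger_gap: 0.0452
clock: 4.9
tcp_pos: [0.6035, 0.0637, 0.1052]
orientation: [-0.0, 0.679, 0.734, -0.0]
wrist_force: [-6.6, 0.0, 3.7]
finger_gap: 0.0155
clock: 5.23
tcp_pos: [0.6033, 0.0662, 0.1052]
orientation: [0.001, 0.679, 0.734, -0.002]
wrist_force: [-5.6, -5.0, 3.8]
finger_gap: 0.0156
clock: 5.65
tcp_pos: [0.603, 0.0681, 0.163]
orientation: [-0.001, 0.679, 0.734, -0.001]
wrist_force: [0.7, -0.2, 0.3]
finger_gap: 0.0448
clock: 6.07
tcp_pos: [0.6033, 0.0679, 0.162]
orientation: [-0.001, 0.679, 0.734, -0.001]
wrist_force: [-1.2, -0.1, 0.1]
finger_gap: 0.0449
clk 6.12 tcp [0.6033 0.0679 0.162 ] j [-0.02  0.4   0.01  1.18  0.    1.47] travel [ 0.003 -0.005  1.526] turn 0.003 F [-0.5  0.3 -0. ] gap 0.0446
edges [255.64039217 285.08311066] [255.86311169  84.47522072] axle [255.62404726 196.8825766 ]
[ 37  12  10 122 533] [40.4 71.8]
[  92   74   56  111 1617] [132.5 129.4]
[ 94 165   1  13  13] [ 94. 171.]
[245 209  24  42 465] [257.5 222.8]
V down orange col: [(200, 
[... 314 characters left out ...]
(242, [254, 170, 66]), (245, [254, 164, 64]), (248, [254, 161, 62]), (251, [248, 197, 152]), (254, [254, 253, 250]), (257, [254, 253, 250]), (260, [248, 245, 237]), (263, [159, 162, 165])]
ends [(80, 210), (82, 207), (84, 209), (86, 201), (88, 100), (90, 52), (92, 109), (94, 174), (276, 166), (278, 222), (280, 238), (282, 233), (284, 150), (286, 40), (288, 140), (290, 226), (292, 230)]
-0.1 [np.float64(236.1), np.float64(204.6), np.float64(194.2)]
-0.05 [np.float64(241.5), np.float64(210.8), np.float64(197.2)]
0 [np.float64(246.5), np.float64(217.0), np.float64(200.1)]
0.05 [np.float64(251.4), np.float64(223.0), np.float64(203.1)]
0.1 [np.float64(255.9), np.float64(228.8), np.float64(206.0)]
```

```bash
python3 -m crank '{"travel":[[0,0,0],[0,0,0],[0,0,0],[0,0,0],[0,0,0]],"turn":[0,0,0,0,0]}' ;python3 -m crank '{"travel":[[-0.04,0,0.7],[-0.04,0,1.4],[-0.04,0,1.5],[-0.04,0,1.5],[-0.04,0,1.5]],"turn":[0,0,0,0,0]}'; python3 -m crank '{"travel":[[0,0,0],[0,0,0],[0,0,0],[0,0,0],[0,0,0]],"turn":[0,0,0,0,0]}' 0 30;python3 -m crank '{"travel":[[-0.2,0,0],[-0.4,0,0.05],[-0.6,0,0.12],[-0.8,0,0.22],[-0.9,0,0.25]],"turn":[0,0,0,0,0]}';python3 -m crank '{"travel":[[-0.08,0,0],[-0.16,0,0],[-0.16,0,0]],"turn":[0,0,0]}'; python3 -c "
from h import *
go([.603,.068,.101],.075)"
```

```text
clock: 6.53
tcp_pos: [0.6041, 0.0678, 0.1633]
orientation: [-0.0, 0.679, 0.734, 0.0]
wrist_force: [-0.4, -0.0, -0.4]
finger_gap: 0.0449
clock: 6.95
tcp_pos: [0.6044, 0.0663, 0.104]
orientation: [-0.0, 0.679, 0.734, 0.0]
wrist_force: [0.2, -0.5, -0.6]
finger_gap: 0.0451
clock: 7.37
tcp_pos: [0.6033, 0.0661, 0.1051]
orientation: [-0.0, 0.679, 0.734, -0.0]
wrist_force: [-5.1, -0.4, 6.6]
finger_gap: 0.0156
clock: 7.78
tcp_pos: [0.6057, 0.0315, 0.0941]
orientation: [-0.002, 0.679, 0.734, 0.001]
wrist_force: [-4.0, 6.8, -1.0]
finger_gap: 0.0155
clock: 8.03
tcp_pos: [0.6059, 0.0285, 0.0927]
orientation: [-0.004, 0.678, 0.735, 0.003]
wrist_force: [-1.1, 14.3, -5.1]
finger_gap: 0.0157
clk 8.03 tcp [0.6059 0.0285 0.0927] j [-0.09  0.45 -0.1   1.02  0.01  1.4 ] travel [ 0.992  0.007 -0.198] turn 0.005 F [-1.1 14.3 -5.1] gap 0.0157
```

```bash
python3 -m crank '{"travel":[[0.1,0,0],[0.1,0,0],[0.1,0,0],[0.1,0,-0.8],[0.1,0,-1.6]],"turn":[0,0,0,0,0]}' 45; python3 -m crank '{"travel":[[0.9,0,-0.1],[1.8,0,-0.1],[2.7,0,-0.1],[3.6,0,-0.1],[4,0,-0.1]],"turn":[0,0,0,0,0]}' 65; python3 -m crank '{"travel":[[0,0,0],[0,0,0],[0,0,0]],"turn":[0,0,0]}'
python3 - <<'E'
from h import *
c=read_camera("wrist"); cv2.imwrite('pics/w6.png',c['image'][:,:,::-1])
go([.594,.188,.011],.075)
W=blobs(c["image"].min(2)>185,300)
for b,s,ce in W: print(s,ce.round(1),fray(c,ce,.042).round(4))
E
```

```text
clock: 8.45
tcp_pos: [0.6057, 0.0276, 0.1565]
orientation: [-0.001, 0.679, 0.734, -0.001]
wrist_force: [1.3, 0.5, 0.7]
finger_gap: 0.0451
clock: 8.87
tcp_pos: [0.5947, 0.1908, 0.1624]
orientation: [0.0, 0.678, 0.735, 0.001]
wrist_force: [-0.3, -0.1, 0.1]
finger_gap: 0.0648
clock: 9.12
tcp_pos: [0.5951, 0.1866, 0.1617]
orientation: [0.0, 0.679, 0.734, 0.0]
wrist_force: [0.6, 0.0, 0.0]
finger_gap: 0.0647
clk 9.17 tcp [0.5952 0.1862 0.1616] j [ 0.17  0.43  0.05  1.19 -0.    1.67] travel [ 0.048 -0.028  3.766] turn 0.002 F [ 0.3 -0.3  0.9] gap 0.0652
[ 237  169   40   38 1459] [256.4 187.8] [0.5956 0.1894 0.042 ]
[  0 297  17  42 315] [  5.4 321.9] [ 0.1955 -0.0677  0.042 ]
```

View pics/w6.png

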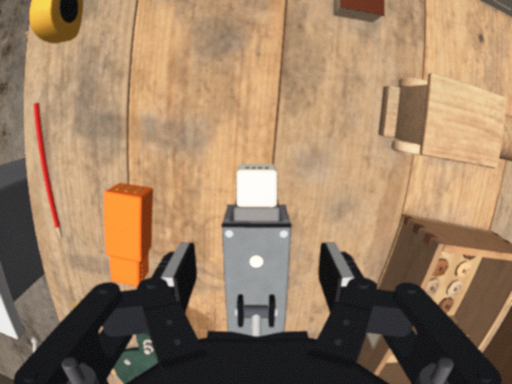

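```bash
python3 -m crank '{"travel":[[0.09,0,0.9],[0.09,0,1.8],[0.09,0,2.7],[0.09,0,3.4],[0.09,0,3.75]],"turn":[0,0,0,0,0]}'; python3 -m crank '{"travel":[[0,0,0],[0,0,0],[0,0,0],[0,0,0],[0,0,0]],"turn":[0,0,0,0,0]}' 0 60;  python3 -m crank '{"travel":[[0,0,0],[0.1,0,0],[0.2,0,0],[0.3,0,0]],"turn":[0,0,0,0]}'; python3 -c "
from h import *
go([.5895,.265,.011],.075)"
```

```text
clock: 9.58
tcp_pos: [0.5921, 0.1887, 0.0072]
orientation: [-0.002, 0.68, 0.733, -0.002]
wrist_force: [-0.3, 0.3, -0.4]
finger_gap: 0.0649
clock: 10.0
tcp_pos: [0.5954, 0.191, 0.0127]
orientation: [0.001, 0.679, 0.734, 0.001]
wrist_force: [0.7, 0.1, -3.3]
finger_gap: 0.0371
clock: 10.33
tcp_pos: [0.5938, 0.2034, 0.0118]
orientation: [0.0, 0.679, 0.734, 0.0]
wrist_force: [0.1, -0.2, 0.3]
finger_gap: 0.037
clk 10.33 tcp [0.5938 0.2034 0.0118] j [ 0.2   0.56 -0.15  0.87 -0.    1.7 ] travel [1.544 0.013 0.019] turn 0.003 F [ 0.1 -0.2  0.3] gap 0.037
```

```bash
python3 -m crank '{"travel":[[0.3,0,0],[0.7,0,0],[1.1,0,0],[1.5,0,0],[1.9,0,0]],"turn":[0,0,0,0,0]}'; python3 -m crank '{"travel":[[0,0,0],[0,0,0.04],[0,0,0.06],[0,0,0.08],[0,0,0.08]],"turn":[0,0,0,0,0]}'
python3 - <<'E'
from h import *
go([.5895,.265,.011],.075)
c=read_camera("wrist")
a=cv2.resize(c['image'],(480,360));s=read_camera("side");b=cv2.resize(s["image"][90:190,150:250],(320,360),interpolation=cv2.INTER_CUBIC)
cv2.imwrite('pics/w7.png',np.hstack([a,b])[:,:,::-1])
E
```

```text
clock: 10.75
tcp_pos: [0.587, 0.281, 0.0111]
orientation: [-0.0, 0.679, 0.734, 0.0]
wrist_force: [-0.2, 0.5, -3.5]
finger_gap: 0.0371
clock: 11.17
tcp_pos: [0.5878, 0.2791, 0.0088]
orientation: [-0.0, 0.679, 0.734, 0.001]
wrist_force: [-0.6, 2.3, 1.8]
finger_gap: 0.0373
clk 11.17 tcp [0.5878 0.2791 0.0088] j [ 0.32  0.6  -0.08  0.89  0.    1.81] travel [-0.354  0.014 -0.056] turn 0.003 F [-0.6  2.3  1.8] gap 0.0373
```

View pics/w7.png

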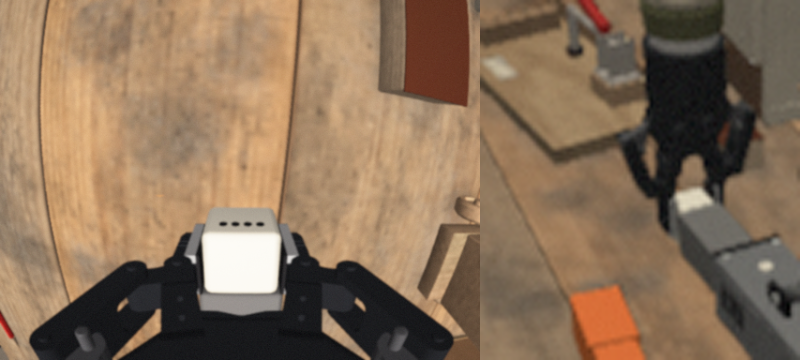

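```bash
python3 -m crank '{"travel":[[0,0,0],[0,0,0],[0,0,0],[0,0,0]],"turn":[0,0,0,0]}' 64;  python3 -m crank '{"travel":[[-0.3,0,0],[-0.6,0,0],[-0.9,0,0],[-0.93,0,0],[-0.93,0,0]],"turn":[0,0,0,0,0]}';  python3 -m crank '{"travel":[[0,0,0],[0,0,0],[0,0,0],[0,0,0],[0,0,0]],"turn":[0,0,0,0,0]}' 0 70; python3 -m crank '{"travel":[[0,0,-0.2],[0,0,-0.8],[0,0,-1.6],[0,0,-2.4],[0,0,-3.2]],"turn":[0,0,0,0,0]}'
python3 - <<'E'
from h import *
go([.585,.2,.2],.075)
c=read_camera("wrist")
a=cv2.resize(c['image'],(480,360));s=read_camera("side");b=cv2.resize(s["image"][50:150,150:250],(320,360),interpolation=cv2.INTER_CUBIC)
cv2.imwrite('pics/w8.png',np.hstack([a,b])[:,:,::-1])
E
```

```text
clock: 11.6
tcp_pos: [0.5877, 0.2782, 0.008]
orientation: [0.0, 0.679, 0.734, -0.0]
wrist_force: [0.3, -0.5, 0.4]
finger_gap: 0.0642
clock: 12.02
tcp_pos: [0.5907, 0.2401, 0.0082]
orientation: [-0.0, 0.68, 0.733, -0.0]
wrist_force: [-1.4, -0.7, -0.2]
finger_gap: 0.0639
clock: 12.43
tcp_pos: [0.5908, 0.242, 0.0085]
orientation: [0.0, 0.679, 0.734, 0.0]
wrist_force: [-0.0, -0.8, 2.8]
finger_gap: 0.0427
clock: 12.85
tcp_pos: [0.5891, 0.2417, 0.1366]
orientation: [-0.001, 0.679, 0.734, -0.001]
wrist_force: [1.1, 0.0, -2.9]
finger_gap: 0.043
clk 12.85 tcp [0.5891 0.2417 0.1366] j [0.26 0.47 0.05 1.15 0.   1.76] travel [-1.032 -0.189 -1.585] turn 0.003 F [ 1.1  0.  -2.9] gap 0.043
```

View pics/w8.png

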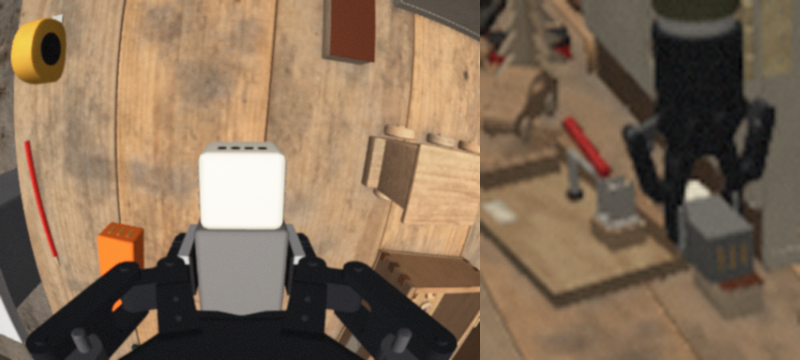

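```bash
python3 -m crank '{"travel":[[0,0,-0.6],[0,0,-1.2],[0,0,-1.7],[-0.5,0,-1.7],[-1,0,-1.7]],"turn":[0,0,0,0,0]}'; python3 -m crank '{"travel":[[-0.8,0,0],[-1.7,0,0],[-2.6,0,0],[-3.5,0,0],[-4.4,0,0]],"turn":[0,0,0,0,0]}'; python3 -c "
from h import *
go([.59,-.316,.2],-.042)"
```

```text
clock: 13.37
tcp_pos: [0.5935, 0.2027, 0.2045]
orientation: [0.0, 0.678, 0.735, 0.0]
wrist_force: [0.1, -0.6, -4.5]
finger_gap: 0.043
clock: 13.78
tcp_pos: [0.6061, 0.0252, 0.2025]
orientation: [-0.001, 0.679, 0.734, -0.001]
wrist_force: [0.7, 0.1, -3.0]
finger_gap: 0.043
clk 13.78 tcp [0.6061 0.0252 0.2025] j [-0.09  0.39  0.08  1.27  0.    1.4 ] travel [-8.472 -1.073  0.058] turn 0.121 F [ 0.7  0.1 -3. ] gap 0.043
```

```bash
python3 -m crank '{"travel":[[-0.9,-0.1,0],[-1.8,-0.2,0],[-2.7,-0.3,0],[-3.6,-0.4,0],[-4.5,-0.55,0]],"turn":[0,0.03,0.06,0.09,0.12]}'; python3 -m crank '{"travel":[[-0.9,0,0],[-1.8,0,0],[-2.7,0,0],[-3.5,0,0],[-3.9,0,0]],"turn":[0,0,0,0,0]}';python3 -m crank '{"travel":[[0,0,0],[0,0,0],[0,0,0]],"turn":[0,0,0]}'
python3 - <<'E'
from h import *
go([.59,-.316,.05],-.042)
c=read_camera("top");cv2.imwrite('pics/t9.png',cv2.resize(c['image'][130:230,130:420,::-1],(800,276),interpolation=cv2.INTER_CUBIC))
E
```

```text
clock: 14.2
tcp_pos: [0.5985, -0.1559, 0.2024]
orientation: [-0.001, 0.722, 0.692, -0.0]
wrist_force: [0.1, 0.1, -2.3]
finger_gap: 0.043
clock: 14.62
tcp_pos: [0.5916, -0.3143, 0.2019]
orientation: [-0.001, 0.723, 0.691, -0.001]
wrist_force: [0.7, -0.1, -2.6]
finger_gap: 0.0433
clock: 14.87
tcp_pos: [0.5925, -0.3094, 0.203]
orientation: [-0.001, 0.722, 0.692, 0.0]
wrist_force: [0.6, -0.6, -4.0]
finger_gap: 0.0428
clk 14.87 tcp [ 0.5925 -0.3094  0.203 ] j [-0.6   0.51  0.27  1.34  0.    1.01] travel [-0.175 -0.048  3.825] turn 0.001 F [ 0.6 -0.6 -4. ] gap 0.0428
```

View pics/t9.png

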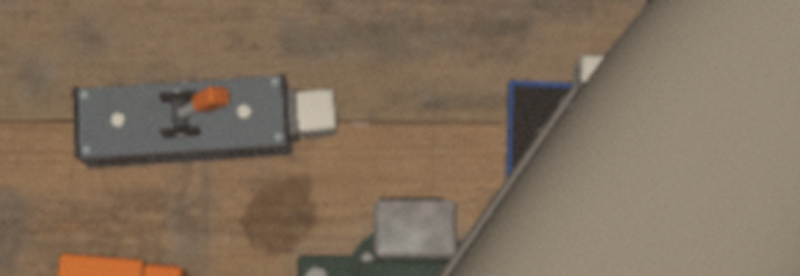

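```bash
python3 -m crank '{"travel":[[-0.1,-0.03,0.9],[-0.17,-0.05,1.8],[-0.17,-0.05,2.7],[-0.17,-0.05,3.5],[-0.17,-0.05,3.9]],"turn":[0,0,0,0,0]}'; python3 -m crank '{"travel":[[0,0,0],[0,0,0.2],[0,0,0.4],[0,0,0.6],[0,0,0.65]],"turn":[0,0,0,0,0]}';python3 -c "
from h import *
go([.59,-.316,.0125],-.042)
c=read_camera('wrist');cv2.imwrite('pics/w10.png',c['image'][:,:,::-1])"
```

```text
clock: 15.33
tcp_pos: [0.5884, -0.3137, 0.0434]
orientation: [-0.003, 0.721, 0.693, -0.0]
wrist_force: [-1.0, 1.0, -3.8]
finger_gap: 0.0432
clock: 15.75
tcp_pos: [0.5908, -0.3172, 0.0219]
orientation: [0.0, 0.722, 0.692, 0.0]
wrist_force: [-1.3, 0.1, -2.4]
finger_gap: 0.0429
clk 15.75 tcp [ 0.5908 -0.3172  0.0219] j [-0.61  0.62 -0.    0.95  0.    1.  ] travel [ 0.029 -0.022  0.236] turn 0.0 F [-1.3  0.1 -2.4] gap 0.0429
```

```bash
python3 -m crank '{"travel":[[0,0,0.06],[0,0,0.12],[0,0,0.17],[0,0,0.2],[0,0,0.2]],"turn":[0,0,0,0,0]}'; python3 -m crank '{"travel":[[0,0,0.02],[0,0,0.04],[0,0,0.06],[0,0,0.06]],"turn":[0,0,0,0]}'
```

```text
clock: 16.22
tcp_pos: [0.5904, -0.3174, 0.0138]
orientation: [-0.0, 0.722, 0.692, 0.0]
wrist_force: [-0.4, -0.2, -2.9]
finger_gap: 0.0427
clock: 16.55
tcp_pos: [0.5907, -0.3175, 0.0125]
orientation: [0.0, 0.722, 0.692, 0.0]
wrist_force: [-1.1, 0.1, 2.1]
finger_gap: 0.0428
```

```bash
python3 -m crank '{"travel":[[0,0,0],[0,0,0],[0,0,0],[0,0,0]],"turn":[0,0,0,0]}' 56; python3 -m crank '{"travel":[[0,0,-0.3],[0,0,-1],[0,0,-1.9],[0,0,-2.8],[0,0,-3.7]],"turn":[0,0,0,0,0]}'; python3 -m crank '{"travel":[[0.9,0,-0.3],[1.8,0,-0.5],[2.7,0,-0.5],[3.6,0,-0.5],[4.5,0,-0.5]],"turn":[0,0,0,0,0]}';python3 -m crank '{"travel":[[0.9,0,0],[1.8,0,0],[2.7,0,0],[3.6,0,0],[4.5,0,0]],"turn":[0,0,0,0,0]}';python3 -m crank '{"travel":[[0.9,0,0],[1.8,0,0],[2.7,0,0],[3.6,0,0],[4.5,0,0]],"turn":[0,0,0,0,0]}'
python3 - <<'E'
from h import *
c=read_camera("top");im=c["image"];h=cv2.cvtColor(im,cv2.COLOR_RGB2HSV)
go([.59,-.316,.2],-.042)
t=im[155:210,305:395]; 
for nm,m in(("white",im.min(2)>150),("gray",(h[...,1]<60)&(h[...,2]>70))):
    for b,s,ce in blobs(m,100):
        if s[0]>300 and s[0]<400 and s[1]>140 and s[1]<220 : print(nm,s,ce,rect(c,b,.044),rect(c,b,.042))
for s,ce in orange(c): print("or",s,ce.round(1),ray(c,ce,.11))
for b,s,ce in blobs(im.min(2)>150,100): 
    if 220<s[0]<260 and 150<s[1]<180: print("right",s,ray(c,ce,.042))
E
```

```text
clock: 16.88
tcp_pos: [0.5908, -0.3175, 0.0118]
orientation: [0.0, 0.722, 0.692, 0.0]
wrist_force: [-0.9, 0.5, -0.1]
finger_gap: 0.0561
clock: 17.3
tcp_pos: [0.5903, -0.3172, 0.1621]
orientation: [0.0, 0.722, 0.692, 0.0]
wrist_force: [-0.1, -0.6, -0.3]
finger_gap: 0.056
clock: 17.72
tcp_pos: [0.5982, -0.1362, 0.1813]
orientation: [0.001, 0.722, 0.692, 0.001]
wrist_force: [-0.2, -0.2, 0.1]
finger_gap: 0.0561
clock: 18.13
tcp_pos: [0.6056, 0.044, 0.181]
orientation: [0.0, 0.722, 0.692, 0.001]
wrist_force: [0.9, 0.2, -0.3]
finger_gap: 0.0558
clock: 18.55
tcp_pos: [0.6131, 0.224, 0.181]
orientation: [0.0, 0.722, 0.692, 0.001]
wrist_force: [0.4, -0.2, 0.3]
finger_gap: 0.0563
clk 18.6 tcp [0.6128 0.2305 0.1807] j [0.24 0.48 0.18 1.26 0.   1.84] travel [-13.673  -0.073  -0.546] turn 0.006 F [1.3 3.2 0.5] gap 0.0558
white [329 171  14  14 182] [335.73076923 177.65934066] ((0.5916957855224609, -0.27846431732177734), (0.03232302889227867, 0.03347128629684448), 88.69096374511719) ((0.5920982360839844, -0.27883896231651306), (0.032384395599365234, 0.033534932881593704), 88.69091796875)
gray [326 169  48  21 875] [349.46514286 178.93714286] ((0.5877140760421753, -0.3128947913646698), (0.1167101338505745, 0.0502108633518219), 87.03388977050781) ((0.5881089568138123, -0.3133348524570465), (0.11693192273378372, 0.050306286662817), 87.03379821777344)
or [200 162  12   7  57] [205.8 165.1] [[0.60635335 0.03563044 0.11      ]]
or [151 223  45  19 730] [172.3 232.2] [[0.45015603 0.10785411 0.11      ]]
right [238 163  13  14 173] [[ 0.61124921 -0.0512482   0.042     ]]
```

```bash
python3 -m crank '{"travel":[[0,0,0],[0,0,0],[0,0,0]],"turn":[0,0,0]}'; python3 -c "
from workcell import *
print(hand_in())"
```

```text
clock: 18.85
tcp_pos: [0.6133, 0.2213, 0.1802]
orientation: [0.0, 0.722, 0.692, 0.0]
wrist_force: [-0.3, -0.4, -0.1]
finger_gap: 0.056
the job is handed in; nothing more can be done
None
```

I swung the selector from left to off, then over to its right stop. After that I drew out the left pack and laid it in the charging tray, and handed in at about 18.9 s.

- **Off position:** the first swing left the lever about 0.06–0.08 rad past upright, close enough to the 0.12 limit that I nudged it back. The last measurement gave about +0.04. It rested there from about 5.2 s to 7.4 s, with the fingers open from about 5.3 s to 7.0 s.
- **Right position:** it met the stop with about 14 N of push. The final top picture puts the grip at about +0.6 rad.
- **Left pack:** I drew it out about 88 mm by its grip, regripped it at its middle and carried it over the lever. I lowered it until the wrist reading went from −2.9 to +2.1 N, then let go. The top camera shows it lengthwise in the tray, centred within about 4 mm, with the grip end towards the box.
- **Other objects:** the right pack is where it was to within about a millimetre, and I did not touch the orange look-alike.

**Less certain points:**
- The picture limit ran out before I could view the pack in the tray, so that last check uses only colour-mask measurements from the top camera.
- The wrist-camera angle readings disagreed by up to about 0.07 rad between edges. An early reading taken while the arm was still settling was about 26 pixels off, so I discarded it.

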